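# Lock the mould carriage and gauge the parting gap

### The job

Drop the locking pin from its wooden stand through the hole in the sliding carriage into the fixture base, all the way down to its grip, and let go of it. Then take the taper gauge out of its stand and, blade pointing down, slide it from above into the gap between the two upright mould halves until it drags snugly on both faces (a push of about 10 N, never rammed), and finish while still gripping it there, pressed at that depth. Leave the masking tape, the moulded clip and the scraper where they lie.

Things in the scene. Friction and masses are not known exactly. Their poses are not given: they have to be found in the camera images.
- fixture: Fixed dark steel base, 16 mm high, bolted down. Origin at bench level under the sliding half's inner face (carriage home). x runs along the mould faces, y across the gap towards the fixed half. On it two upright aluminium mould halves face each other, each 92 mm (x) by 30 mm (y), flat tops 148 mm above the bench.
- pin_hole (a point): Centre of the mouth of the locking-pin hole on top of the carriage lug, 26 mm above the bench, 110 mm to the -y side of the sliding half's inner face (80 mm clear of its outer face). Hole 11.5 mm in diameter, chamfered, 10 mm through the carriage and, with the carriage home, on through the 16 mm base.
- carriage (a joint): Slide of the carriage with the sliding mould half, m: 0 = home (against its stop, as it starts, holes in line), growing as it moves away along fixture -y and the gap widens, up to 0.03. Unpinned it moves at about 1 N; pinned it has about 2 mm of play.
- sliding_face (a point): Middle of the top edge of the sliding half's inner face, 148 mm above the bench; moves with the carriage. Axes parallel to the fixture's.
- fixed_face (a point): Middle of the top edge of the fixed half's inner face, 148 mm above the bench. Axes parallel to the fixture's. The gap between the two faces is 4.5 to 6.5 mm at the start, different each time; the blade belongs midway, within 36 mm of this point along x.
- fixed_jaw: The fixed half with its steel jaw bracket, immovable. Origin at bench level below fixed_face.
- lock_pin: Steel locking pin, upright in its stand. Origin on its axis at the underside of the grip. Below it a 10 mm shank, 24 mm long with a tapered nose; above it a 22 mm collar 6 mm high and a round grip of 18 mm diameter up to 60 mm. Grip it about 40 mm above the origin. Seated, its origin is at pin_hole.
- pin_stand: Wooden block 56x56x30 mm, fixed; the pin stands in the hole of its top. Origin at the centre of its underside.
- gauge: Taper gauge, upright in its stand, blade down. Origin on its axis, under the collar. Below: steel blade 80 mm long, 20 mm wide (x), thickness (y) from 12.5 mm at the collar evenly to 2.5 mm at the tip. Above: collar 36x24x5 mm, black handle 28 (x) by 14 mm (y) up to 52 mm; grip across the 14 mm, 30 mm up. In the gap its y lies along fixture y (either way).
- gauge_tip (a point): Tip of the blade, on its axis, 80 mm below the gauge's origin. It becomes snug 18 to 65 mm below the mould tops. A push of 10 N gives roughly as much on each face if the blade is centred; off centre it leans on one face first, felt as a side force along fixture y: shift it to relieve that.
- gauge_stand: Wooden block 56x56x88 mm with a slot, fixed; the gauge's collar rests on its top. Origin at the centre of its underside. Its place and the pin stand's may be exchanged.
- masking_tape: Bystander: roll of masking tape, 104 mm across, 25 mm high, lying flat on the left. Origin at its underside.
- clip: Bystander: yellow moulded clip, 76x48x11 mm, beyond the stands. Origin at its underside.
- scraper: Bystander: putty scraper with wooden handle, 47x170x19 mm, lying at the near right. Origin at its underside.
Mind the look-alikes: they are no part of the job. There is more than one size of the lock_pin; the job needs the smaller.

How it is judged:
By the outcome, as a careful person would: the job done as asked, in the order asked, and still so for the second after the job is handed in, while the arm keeps its last pose, push and grip.
It also fails if it takes over 67 s, if anything falls off the work surface, if the arm or the gripper's body presses on something with over 40 N, if the wrist force passes 120 N, or if a joint passes its speed limit or range.

### The arm

A 6-joint arm with a two-finger parallel gripper is mounted at the origin on a cart in front of the work surface, level with it; the furniture and walls round the work are solid. World frame = base frame: x ahead of the robot, y to its left, z up, the work surface at z = 0. Lengths are in m, angles in rad, forces in N, time in s.
With the tool pointing down it reaches from about 0.35 to 0.775 m from the base axis. Payload 7.3 kg.
Tool frame: the origin (TCP) lies midway between the tips of the shut fingers; the grasp point (between the pads) lies 19 mm behind it; z points along the fingers, y is the line along which they close (so a half turn about z gives the same grasp; the last joint's range is limited). The gripper opens to 92 mm and grips with 3 to 60 N. Pads are 19 mm wide; open, the fingers measure 130 mm over their backs; the gripper's body (75 mm by 190 mm) begins 47 mm behind the grasp point.
Start: joints at [1.019, 0.342, 1.524, -0, 1.275, -0.146], TCP at [0.207, 0.482, 0.227] pointing down, gripper open.
Joint ranges: [-2.53, 2.53], [-0.77, 2.02], [0.04, 2.7], [-1, 4.14], [0.28, 2.66], [-3.11, 3.11]. Speed limits (rad/s): [2.57, 2.57, 3.14, 3.14, 3.14, 3.14].

### API

Orientations are given as [roll, pitch, yaw] about the fixed x, y, z axes, in that order (R = Rz(yaw) Ry(pitch) Rx(roll)).
In Python, from cell import monitor, vision, workorder gives the robot as it stands.
- The arm moves only by the tool move_arm, never from a script. Its argument "rows" is a list of rows, each a list of 5 numbers: the shift along the world's x, y, z in mm, then the turn about the world's z in rad, then the closure, from -1 (fully open) to 1 (shut). A call has 1 to 12 rows; each row shifts and turns the commanded pose from where the row before left it; what a row does not reach is not made up. A row lasts 1/10 s, in which the tool goes at most 50 mm and 8.59 degrees, less where a joint would pass 70% of its speed; a pose out of reach is approached as far as the arm can. A call is refused whole if a number of a shift passes 50 or a number of a turn 0.15, either way. A call with a gripper value outside its range is refused whole. The fingers move at their own pace and stop on an object; "newtons" is the grip in N (left out, the last holds). Time passes only in rows, so rows that do not move let the fingers close. It gives the time, the measured TCP pose, the force, the opening and the grip force at its end, in the units of the state.
- monitor.observe(): the state, without advancing time (a new reading comes with each control period).
- vision.read_camera(name): name is "side" or "top" or "wrist"; returns the picture (480x640x3 uint8, red, green, blue); there is no depth.
- vision.get_calibration(name): a dict with "K" (3x3 intrinsics, pixels), "k1" (the pictures are not rectified: a ray, as slopes to the right and down, at radius r is drawn at 1 + k1 r^2 times it, then the intrinsics apply), "T" (4x4, takes a point from camera to world coordinates); the wrist camera has in their place "mount" (4x4, takes a point from camera to tool coordinates, whose origin is the TCP and whose axes are the flange's). Camera axes: x right, y up, looking along -z (the intrinsics and any distortion apply to the point x, -y, -z); pixel columns grow to the right and rows downward; lengths in m; the calibration is good to about 2 mm. A picture is of the moment at which its call begins: read the wrist's pose just before it. get_calibration takes no time and is no camera call.
- workorder.hand_in(): hands the job in; it is judged then, once.
The state is a dict: "time": time; "qpos": joint angles; "qvel": joint speeds; "joint_efforts": joint torques, N m; "tool_pos": TCP position; "tool_rot": TCP orientation; "contact_force": force on the tool from outside, world axes, zero at the start; "torque": the same for the moment, N m; "opening": finger opening in m; "grip_force": force on a finger pad.
Only numpy, scipy, OpenCV 4.12 (cv2) and the standard library are available. Lean on these libraries where they do the work, as an engineer would, in place of code of your own. Each camera call takes 0.05 s, during which the arm holds its last target. There are 200 camera calls.

## Working session

There is one attempt and no reset: what is moved stays moved. The work goes in short steps, Python scripts to look and compute and a tool call to move; the robot and the scene stay as the last step left them, time stands still between calls to the robot, and variables do not carry over. Pictures are saved under pics/ and viewed, at most 10 in all, crops included, and the job is handed in when it is done.

Besides the shell and the picture viewer there is one more tool, called in YAML: its name, and indented under it one key for each argument. move_arm: Moves the arm, as the interface text tells. Its arguments: {"type":"object","properties":{"rows":{"type":"array","items":{"type":"array","items":{"type":"number"}}},"newtons":{"type":"number"}},"required":["rows"]}

```bash
mkdir -p pics; ls; cat > h.py <<'E'
import numpy as np, cv2
from cell import monitor, vision, workorder
from scipy.spatial.transform import Rotation as R
def snap(n,f):
    s=monitor.observe(); im=vision.read_camera(n); cv2.imwrite(f'pics/{f}.png',im[:,:,::-1]); return s
def pose(n,s=None):
    c=vision.get_calibration(n)
    if 'T' in c: return c,np.array(c['T'])
    T=np.eye(4);T[:3,:3]=R.from_euler('xyz',s['tool_rot']).as_matrix();T[:3,3]=s['tool_pos']
    return c,T@np.array(c['mount'])
def ray(n,px,s=None):
    c,T=pose(n,s);K=np.array(c['K']);k=c['k1']
    d=np.array([(px[0]-K[0,2])/K[0,0],(px[1]-K[1,2])/K[1,1]]);u=d.copy()
    for _ in range(20): u=d/(1+k*(u@u))
    v=T[:3,:3]@np.array([u[0],-u[1],-1]); return T[:3,3],v/np.linalg.norm(v)
def atz(n,px,z,s=None):
    o,v=ray(n,px,s); return o+v*(z-o[2])/v[2]
def tri(*rs):
    A=0;b=0
    for o,v in rs:
        P=np.eye(3)-np.outer(v,v);A=A+P;b=b+P@o
    x=np.linalg.solve(A,b); return x,[np.linalg.norm((np.eye(3)-np.outer(v,v))@(x-o)) for o,v in rs]
E
python3 - <<'E'
from h import *
s=snap('top','top0');snap('side','side0');print(s)
for n in('top','side','wrist'):print(vision.get_calibration(n))
E
```

```text
pics
{'time': 0.0, 'qpos': array([ 1.01901656e+00,  3.42724006e-01,  1.52504322e+00, -3.39349510e-05,
        1.27538648e+00, -1.45982855e-01]), 'qvel': array([ 0.00038073,  0.00094016,  0.00154791, -0.0001594 , -0.00143551,
        0.00088147]), 'joint_efforts': array([ 3.78257323e-05, -4.31245029e+01, -2.44221461e+01,  7.17735942e-02,
        5.60407480e-02, -1.08515278e-04]), 'tool_pos': array([0.20700397, 0.4820126 , 0.22603515]), 'tool_rot': array([-3.14004349e+00, -1.94973533e-04,  2.73580549e+00]), 'contact_force': array([-0.11748713, -0.65447043,  0.5329985 ]), 'torque': array([0.00435274, 0.01316893, 0.00435195]), 'grip_force': 0.0, 'opening': 0.0923345798777477}
{'K': array([[495.34986171,   0.        , 314.79754059],
       [  0.        , 495.34986171, 227.98133242],
       [  0.        ,   0.        ,   1.        ]]), 'k1': -0.05177813405281191, 'T': array([[ 0.00609175,  0.98407741, -0.17763596,  0.36091003],
       [-0.99997659,  0.00654863,  0.00198579, -0.03747547],
       [ 0.00311744,  0.1776197 ,  0.98409427,  1.16352441],
       [ 0.        ,  0.        ,  0.     
[... 301 characters left out ...]
49219947, -0.8662163 , -1.23644244],
       [-0.026166  ,  0.8680264 ,  0.49582811,  0.77180543],
       [ 0.        ,  0.        ,  0.        ,  1.        ]])}
{'K': array([[424.99772711,   0.        , 321.41711378],
       [  0.        , 424.99772711, 235.54102272],
       [  0.        ,   0.        ,   1.        ]]), 'k1': -0.10366160591111014, 'mount': array([[ 1.06494046e-04,  9.61834098e-01,  2.73633252e-01,
         7.35554647e-02],
       [ 9.99999816e-01, -2.65765215e-04,  5.44992312e-04,
         1.11912365e-03],
       [ 5.96914389e-04,  2.73633143e-01, -9.61833950e-01,
        -1.58155494e-01],
       [ 0.00000000e+00,  0.00000000e+00,  0.00000000e+00,
         1.00000000e+00]])}
```

View pics/top0.png

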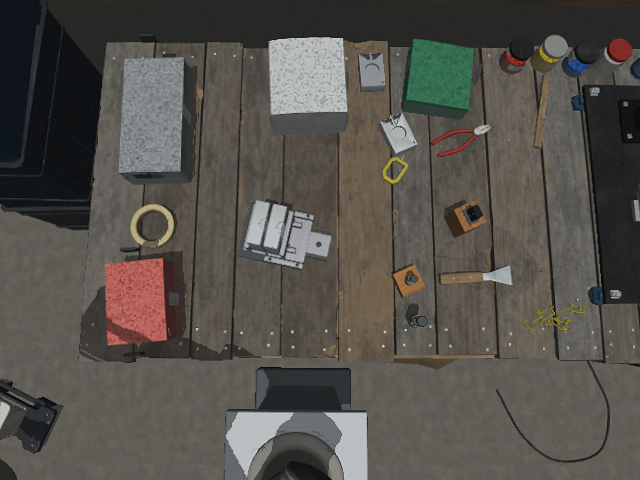

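View pics/side0.png

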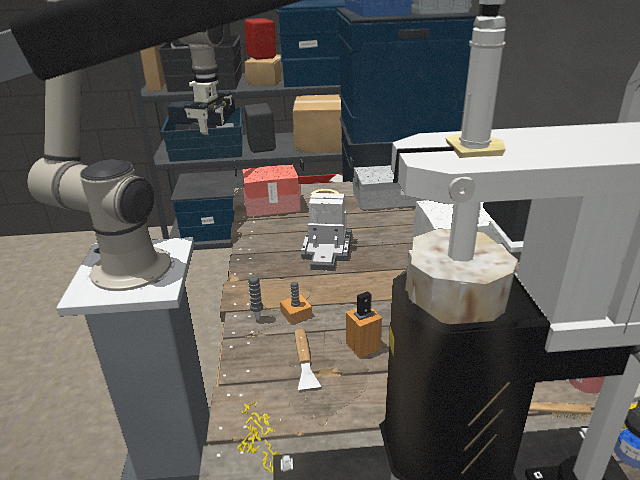

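The top view shows the fixture at about (285,235), a pin in the wooden stand at (411,278), the gauge in its stand at (470,212) and a loose pin at (417,320). The side view has the same things at (294,293) for the stand pin, (255,293) for the loose pin and (364,302) for the gauge. 

Pin candidates are the stand pin (411,278) and the loose, larger-looking pin (417,320). The description says the smaller one, in the stand, so I'll check that close up.

```bash
python3 - <<'E'
import cv2,numpy as np
t=cv2.imread('pics/top0.png');s=cv2.imread('pics/side0.png')
def c(im,x,y,w,h,k):
    o=cv2.resize(im[y:y+h,x:x+w],None,fx=k,fy=k,interpolation=cv2.INTER_CUBIC);return o
a=np.hstack([c(t,235,195,100,75,4),c(t,390,195,100,75,4)])
b=np.hstack([c(t,385,260,50,75,4),c(s,240,270,75,75,4),c(s,335,285,75,75,4)])
cv2.imwrite('pics/c1.png',np.vstack([a,b]))
E
```

```text
(no output)
```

View pics/c1.png

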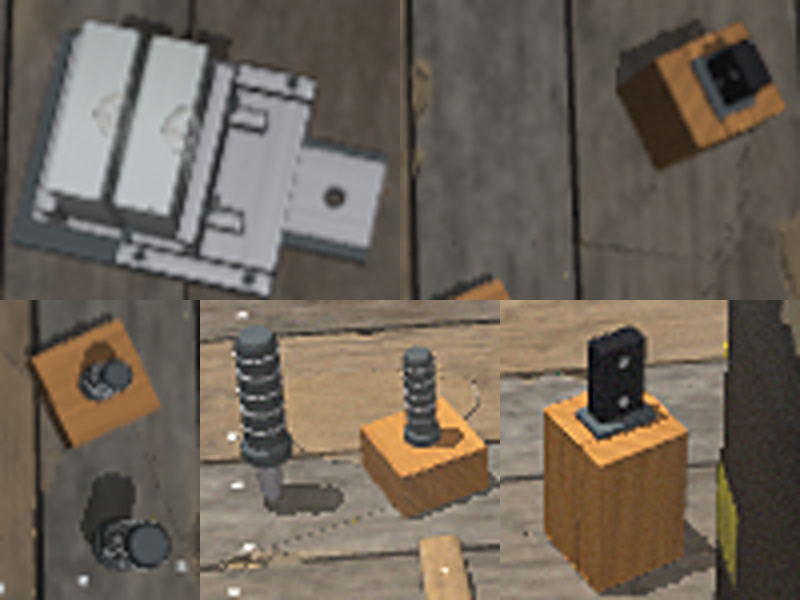

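The loose pin is clearly the larger one, so the pin in the stand is the one to use. In the crop, the hole is at top px (318.8,244.2), the pin top at (414.5,278.8) in top and (294.5,283.2) in side, and the gauge handle top at (476,213) in top and (364,293.5) in side.

```bash
python3 - <<'E'
from h import *
np.set_printoptions(precision=4,suppress=True)
print('pin top',tri(ray('top',(414.5,278.8)),ray('side',(294.5,283.2))))
print('pin base',tri(ray('top',(410,280.5)),ray('side',(295.2,305))))
print('gauge top',tri(ray('top',(476,213)),ray('side',(364,293.5))))
print('hole',atz('top',(318.8,244.2),.026))
f=lambda x,y:(235+x/4,195+y/4)
for n,p in dict(f0=(134,35),f1=(102,200),s0=(147,40),s1=(118,207),so0=(209,50),so1=(177,213)).items(): print(n,atz('top',f(*p),.148))
g=lambda x,y:(385+x/4,260+(y-300)/4)
for p in((32,357),(118,318),(160,405),(77,447)):print('pst',atz('top',g(*p),.03))
g=lambda x,y:(390+(x-400)/4,195+y/4)
for p in((659,61),(745,22),(786,104)):print('gst',atz('top',g(*p),.088))
E
```

```text
pin top (array([ 0.4449, -0.2567,  0.0893]), [np.float64(0.0007461730354993417), np.float64(0.0007461730354992444)])
pin base (array([ 0.4445, -0.2587,  0.0286]), [np.float64(0.00038924725679548566), np.float64(0.0003892472567953764)])
gauge top (array([ 0.5831, -0.3826,  0.1386]), [np.float64(0.0024621337018335913), np.float64(0.0024621337018337196)])
hole [ 0.5281 -0.0493  0.026 ]
f0 [0.5953 0.0581 0.148 ]
f1 [0.5077 0.0727 0.148 ]
s0 [0.5927 0.0512 0.148 ]
s1 [0.5041 0.0643 0.148 ]
so0 [0.5875 0.0186 0.148 ]
so1 [0.5011 0.0337 0.148 ]
pst [ 0.459  -0.2196  0.03  ]
pst [ 0.4816 -0.2698  0.03  ]
pst [ 0.4318 -0.2925  0.03  ]
pst [ 0.4078 -0.2443  0.03  ]
gst [ 0.5973 -0.3518  0.088 ]
gst [ 0.6201 -0.4016  0.088 ]
gst [ 0.5734 -0.4222  0.088 ]
```

move_arm:
  rows:
    - [10,-5,40,0,-1]
    - [25,-20,40,0,-1]
    - [40,-25,10,0,-1]
    - [40,-30,0,0,-1]
    - [40,-30,0,0,-1]
    - [35,-35,0,0,-1]
    - [30,-40,0,0,-1]
    - [10,-49,0,0,-1]
    - [0,-49,0,0,-1]
    - [0,-49,0,0,-1]
    - [0,-49,0,0,-1]
    - [0,-49,0,0,-1]

```text
time: 1.3
tool_pos: [0.436, 0.051, 0.3156]
tool_rot: [-3.142, -0.0, 2.736]
contact_force: [-0.2, 0.0, -0.1]
opening: 0.0918
grip_force: 0.0
```

move_arm:
  rows:
    - [0,-49,0,0,-1]
    - [0,-49,0,0,-1]
    - [0,-49,0,0,-1]
    - [5,-49,-20,0,-1]
    - [5,-49,-40,0,-1]
    - [0,-40,-40,0,-1]
    - [0,-15,-15,0,-1]
    - [0,0,0,0,-1]
    - [0,0,0,0,-1]

```text
time: 2.2
tool_pos: [0.4452, -0.2289, 0.2152]
tool_rot: [3.141, -0.001, 2.735]
contact_force: [-0.1, 0.7, 0.3]
opening: 0.0915
grip_force: 0.0
```

```bash
python3 - <<'E'
from h import *
s=snap('wrist','w1');print(s['tool_pos'],s['tool_rot'])
E
```

```text
[ 0.44521103 -0.22890395  0.21517291] [ 3.14095683e+00 -7.32210527e-04  2.73512238e+00]
```

View pics/w1.png

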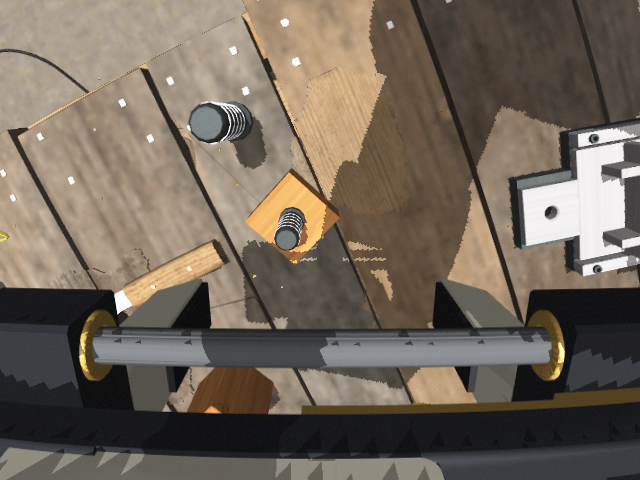

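The wrist view shows the pin's top at (288,240) in its stand, the larger loose pin at (207,123), and the lug hole at (551,212).

```bash
python3 - <<'E'
from h import *
np.set_printoptions(precision=4,suppress=True)
s=monitor.observe()
print('pin',atz('wrist',(287.5,240),.09,s),tri(ray('top',(414.5,278.8)),ray('side',(294.5,283.2)),ray('wrist',(287.5,240),s)))
print('hole',atz('wrist',(551,212),.026,s),tri(ray('top',(318.8,244.2)),ray('wrist',(551,212),s)))
print('big',atz('wrist',(207,123),.11,s))
E
```

```text
pin [ 0.4464 -0.2536  0.09  ] (array([ 0.4455, -0.2554,  0.0887]), [np.float64(0.001946256794458584), np.float64(0.0002529063171457369), np.float64(0.0019429372404653126)])
hole [ 0.5285 -0.0468  0.026 ] (array([ 0.527 , -0.049 ,  0.0305]), [np.float64(0.0005023827603978194), np.float64(0.0005023827603976942)])
big [ 0.3545 -0.2643  0.11  ]
```

move_arm:
  rows:
    - [0.5,-26,0,0,-1]
    - [0,0,-45,0,-1]
    - [0,0,-45,0,-1]
    - [0,0,-40,0,-1]
    - [0,0,-25,0,-1]
    - [0,0,-9,0,-1]
    - [0,0,0,0,-1]
    - [0,0,0,0,0.6]
  newtons: 30

```text
time: 3.05
tool_pos: [0.447, -0.2555, 0.0529]
tool_rot: [-3.141, 0.003, 2.737]
contact_force: [-0.6, -0.1, 0.6]
opening: 0.0874
grip_force: 0.0
```

move_arm:
  rows:
    - [0,0,0,0,1]
    - [0,0,0,0,1]
    - [0,0,0,0,1]
    - [0,0,0,0,1]
    - [0,0,0,0,1]
    - [0,0,0,0,1]
  newtons: 30

```text
time: 3.65
tool_pos: [0.4458, -0.2552, 0.0511]
tool_rot: [3.141, 0.0, 2.736]
contact_force: [-0.6, 0.2, 0.5]
opening: 0.0403
grip_force: 0.0
```

move_arm:
  rows:
    - [0,0,0,0,1]
    - [0,0,0,0,1]
    - [0,0,0,0,1]
    - [0,0,0,0,1]
    - [0,0,0,0,1]
    - [0,0,0,0,1]

```text
time: 4.25
tool_pos: [0.4457, -0.2552, 0.051]
tool_rot: [3.141, -0.0, 2.736]
contact_force: [0.5, 0.3, 0.2]
opening: 0.0174
grip_force: 30.0
```

move_arm:
  rows:
    - [0,0,20,0,1]
    - [0,0,40,0,1]
    - [0,0,40,-0.07,1]
    - [10,27,0,-0.14,1]
    - [10,27,0,-0.14,1]
    - [10,27,0,-0.14,1]
    - [10,27,0,-0.14,1]
    - [10,27,0,-0.14,1]
    - [10,27,0,-0.14,1]
    - [10,27,0,-0.14,1]
    - [12,18,0,-0.14,1]
    - [0,0,0,-0.14,1]

```text
time: 5.45
tool_pos: [0.5286, -0.0458, 0.151]
tool_rot: [3.141, -0.001, 1.403]
contact_force: [-0.5, -0.2, -2.1]
opening: 0.0177
grip_force: 30.0
```

move_arm:
  rows:
    - [0,0,0,0,1]
    - [0,0,-40,0,1]
    - [0,0,-15,0,1]
    - [0,0,0,0,1]
    - [0,0,0,0,1]

```text
time: 5.95
tool_pos: [0.5279, -0.0486, 0.0965]
tool_rot: [3.141, 0.0, 1.407]
contact_force: [-0.1, -0.7, -0.4]
opening: 0.0172
grip_force: 30.0
```

```bash
python3 - <<'E'
from h import *
s=snap('wrist','w2');snap('top','t2');snap('side','s2');print(s['tool_pos'],s['tool_rot'])
w=cv2.imread('pics/w2.png');t=cv2.imread('pics/t2.png');d=cv2.imread('pics/s2.png')
c=lambda im,x,y,w_,h,k:cv2.resize(im[y:y+h,x:x+w_],None,fx=k,fy=k,interpolation=cv2.INTER_CUBIC)
cv2.imwrite('pics/c2.png',np.vstack([np.hstack([c(w,220,150,200,150,2),c(t,270,190,100,75,4)]),np.hstack([c(d,280,180,100,75,4),c(w,0,0,640,480,.625)])]))
E
```

```text
[ 0.52789205 -0.04861942  0.09646604] [3.14145560e+00 2.22434772e-05 1.40721082e+00]
```

View pics/c2.png

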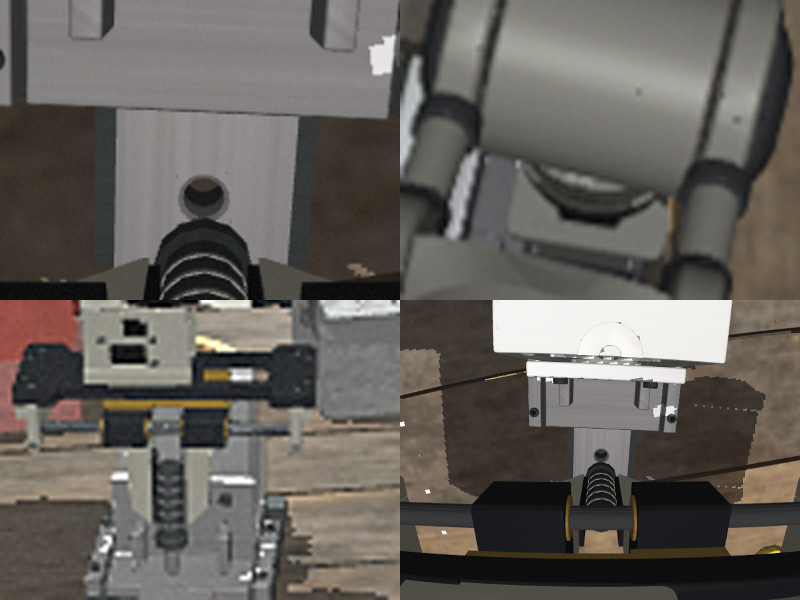

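The crop shows the hole at wrist px (322,249), and the pin's collar edge at (322.5,260) is almost in line with it. In the side view the pin hangs straight between the fingers.

```bash
python3 - <<'E'
from h import *
np.set_printoptions(precision=4,suppress=True)
s=monitor.observe();p=s['tool_pos'];y=s['tool_rot'][2];X=np.array([np.cos(y),np.sin(y)]);Y=np.array([np.sin(y),-np.cos(y)])
def rel(q):d=q[:2]-p[:2];return np.array([d@X,d@Y])*1000
h=atz('wrist',(322,249),.026,s);print('hole',h,rel(h))
c=atz('wrist',(322.5,260),.0755,s);print('collar rim',c,rel(c))
for z in(.049,.0535):print(atz('side',(322.5,248.7),z))
E
```

```text
hole [ 0.5297 -0.0473  0.026 ] [1.4174 0.9395]
collar rim [ 0.5315 -0.0368  0.0755] [12.0946  0.9989]
[ 0.5286 -0.0463  0.049 ]
[ 0.528  -0.0537  0.0535]
```

move_arm:
  rows:
    - [0,0.3,-12,0,1]
    - [0,0,-10,0,1]
    - [0,0,-4,0,1]
    - [0,0,-3,0,1]
    - [0,0,-3,0,1]
    - [0,0,0,0,1]

```text
time: 6.7
tool_pos: [0.5278, -0.048, 0.0638]
tool_rot: [-3.142, 0.0, 1.406]
contact_force: [-0.0, -0.5, -1.1]
opening: 0.0175
grip_force: 30.0
```

move_arm:
  rows:
    - [0,0,-4,0,1]
    - [0,0,-4,0,1]
    - [0,0,-4,0,1]
    - [0,0,0,0,1]

```text
time: 7.1
tool_pos: [0.5278, -0.048, 0.0516]
tool_rot: [-3.142, 0.0, 1.406]
contact_force: [0.4, -2.6, -1.8]
opening: 0.0172
grip_force: 30.0
```

move_arm:
  rows:
    - [0,-0.3,-2,0,1]
    - [0,0,-2,0,1]
    - [0,0,-1,0,1]
    - [0,0,0,0,1]

```text
time: 7.5
tool_pos: [0.5277, -0.0481, 0.047]
tool_rot: [-3.142, -0.0, 1.406]
contact_force: [0.3, -0.7, -1.6]
opening: 0.0173
grip_force: 30.0
```

move_arm:
  rows:
    - [0,0,-1,0,1]
    - [0,0,-1,0,1]
    - [0,0,0,0,1]

```text
time: 7.8
tool_pos: [0.5279, -0.0482, 0.0469]
tool_rot: [3.141, 0.0, 1.406]
contact_force: [-5.6, -0.2, 15.1]
opening: 0.0172
grip_force: 30.0
```

Seated: 15 N upward at z = 0.047. Now release and retreat.

move_arm:
  rows:
    - [0,0,1.5,0,1]
    - [0,0,0,0,-0.2]
    - [0,0,0,0,-0.2]
    - [0,0,0,0,-0.2]
    - [0,0,0,0,-0.2]
    - [0,0,0,0,-0.2]
    - [0,0,0,0,-0.2]
    - [0,0,20,0,-0.2]
    - [0,0,40,0,-0.2]
    - [0,0,45,0,-0.2]
    - [0,0,45,0,-0.2]

```text
time: 8.9
tool_pos: [0.5273, -0.0481, 0.198]
tool_rot: [-3.141, -0.0, 1.406]
contact_force: [0.2, -0.0, -0.6]
opening: 0.0548
grip_force: 0.0
```

move_arm:
  rows:
    - [7,40,35,0,-0.2]
    - [0,0,0,0,-0.2]
    - [0,0,0,0,-0.2]

```text
time: 9.2
tool_pos: [0.5344, -0.0104, 0.2296]
tool_rot: [3.14, 0.0, 1.407]
contact_force: [-0.5, 0.4, -0.8]
opening: 0.0548
grip_force: 0.0
```

```bash
python3 - <<'E'
from h import *
s=snap('wrist','w3');print(s['tool_pos'],s['tool_rot'])
import pickle;pickle.dump(s,open('s3.pkl','wb'))
w=cv2.imread('pics/w3.png')
cv2.imwrite('pics/c3.png',np.vstack([cv2.resize(w[30:200,180:440],(800,523),interpolation=cv2.INTER_CUBIC)]))
E
```

```text
[ 0.53435062 -0.0103819   0.22960617] [3.14026530e+00 2.52337858e-04 1.40743599e+00]
```

View pics/w3.png

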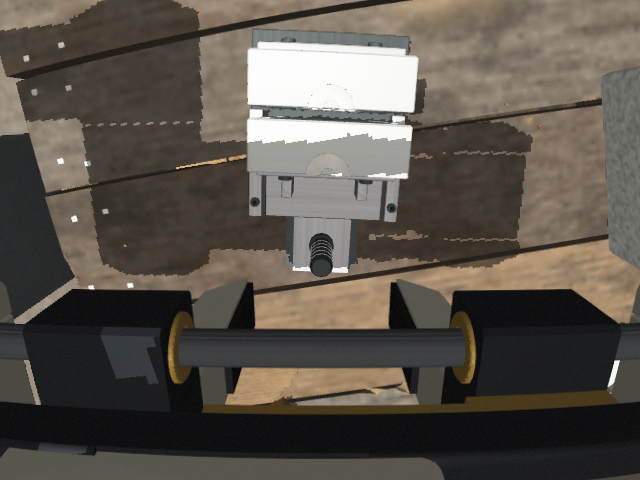

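The wrist view shows the pin seated in the lug (collar at (321,262)) and the gap running between about (250,111) and (413,119). I'll extract the gap edges in code.

```bash
python3 - <<'E'
from h import *
import pickle;s=pickle.load(open('s3.pkl','rb'))
np.set_printoptions(precision=4,suppress=True)
g=cv2.cvtColor(cv2.imread('pics/w3.png'),cv2.COLOR_BGR2GRAY).astype(float)
for c in(275,300,330,360,390):print(c,g[98:130,c].astype(int))
y=s['tool_rot'][2]
for yy in (0,):
  U=[];L=[]
  for c in range(265,400,3):
    p=g[95:132,c];d=np.diff(p)
    i=np.argmin(d);j=i+1+np.argmax(d[i+1:]); U.append((c,95+i+.5));L.append((c,95+j+.5))
  for n,E in(('fixed',U),('slide',L)):
    W=np.array([atz('wrist',e,.148,s) for e in E])
    a,b=np.polyfit(W[:,0],W[:,1],1);r=W[:,1]-a*W[:,0]-b;k=abs(r)<2*np.std(r)+1e-4;a,b=np.polyfit(W[k,0],W[k,1],1)
    print(n,'yaw',np.arctan(a),'y at x=.545',a*.545+b,np.std(r[k]))
for p in((248,104),(415,112),(250,118),(412,125)):print(atz('wrist',p,.148,s))
E
```

```text
275 [252 252 252 252 252 251 246 205 118  79  99 123 127 128 126 129 128 127
 127  87 109 215 222 252 253 253 253 253 253 253 253 253]
300 [251 251 251 251 251 250 250 248 198 110 107 101 118 122 124 125 122 125
  69  62  71 114 223 226 251 253 253 253 253 253 253 253]
330 [251 250 248 250 250 250 251 250 249 228 150 240 174 117 118 114 117 117
 116 117  58  41  86 193 226 246 253 253 253 253 253 253]
360 [250 250 250 249 249 249 249 249 249 249 243 187  99 111  77 108 118 118
 120 120  96  63  60  78 114 220 225 252 252 252 252 252]
390 [249 249 249 249 250 249 249 248 248 248 248 247 230 138  77  95 112 105
  88  85  84  83  61  54  82 118 207 220 240 250 250 251]
fixed yaw -0.20882784716058342 y at x=.545 0.06773621535571674 0.0005807439185302655
slide yaw -0.21051093703681115 y at x=.545 0.061142464642154934 0.00041570068624206623
[0.5085 0.076  0.148 ]
[0.5981 0.0571 0.148 ]
[0.5081 0.0685 0.148 ]
[0.5956 0.0504 0.148 ]
```

View pics/c3.png

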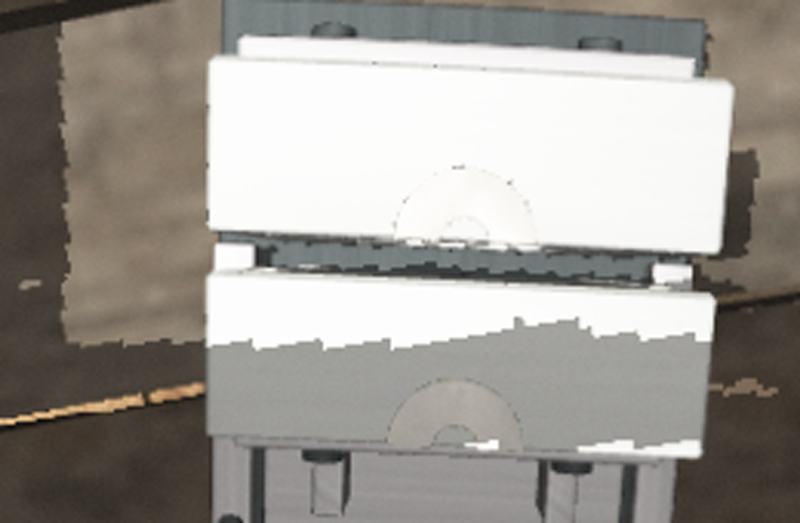

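The crop confirms the pin is seated and the gap is clear. The faces' yaw is about -0.208 rad, with the gap middle at (0.545, 0.0644), about 6.4 mm wide. Next, the gauge.

move_arm:
  rows:
    - [0,-30,20,-0.14,-0.2]
    - [5,-40,0,-0.14,-0.2]
    - [5,-40,0,-0.14,-0.2]
    - [5,-40,0,-0.14,-0.2]
    - [5,-40,0,-0.14,-0.2]
    - [5,-40,0,-0.14,-0.2]
    - [5,-40,0,-0.14,-0.2]
    - [5,-40,0,0,-0.2]
    - [5,-40,0,0,-0.2]
    - [8,-23,0,0,-0.2]
    - [0,0,0,0,-0.2]
    - [0,0,0,0,-0.2]

```text
time: 10.45
tool_pos: [0.5812, -0.3842, 0.2467]
tool_rot: [-3.138, 0.002, 0.424]
contact_force: [-0.1, -0.2, 0.1]
opening: 0.0551
grip_force: 0.0
```

```bash
python3 - <<'E'
from h import *
s=snap('wrist','w4');print(s['tool_pos'],s['tool_rot'])
import pickle;pickle.dump(s,open('s4.pkl','wb'))
E
```

```text
[ 0.58123673 -0.38424367  0.24665272] [-3.13772442e+00  1.73202859e-03  4.24310840e-01]
```

View pics/w4.png

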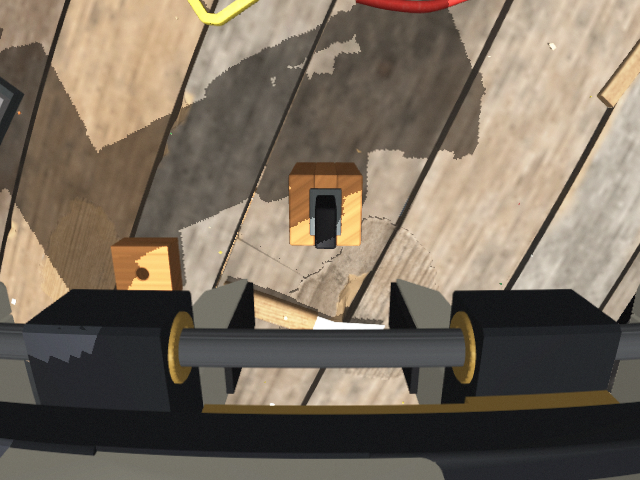

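The wrist view shows the gauge upright in its stand: handle columns 316–335, collar top edge at row 188, stand top rows 176–244. It is square to the tool.

```bash
python3 - <<'E'
from h import *
import pickle;s=pickle.load(open('s4.pkl','rb'));s2=monitor.observe();print(s2['tool_pos'],s2['tool_rot'])
np.set_printoptions(precision=4,suppress=True)
y=s['tool_rot'][2];X=np.array([np.cos(y),np.sin(y),0])
print(atz('wrist',(325.5,248),.14,s)+.014*X,atz('wrist',(325.5,188),.093,s)-.018*X)
print(atz('wrist',(325.5,176),.088,s)/2+atz('wrist',(325.5,244),.088,s)/2)
print(tri(ray('top',(476,213)),ray('side',(364,293.5)),ray('wrist',(325.5,236),s)))
E
```

```text
[ 0.58156389 -0.38342945  0.24752898] [-3.13866241e+00  1.26016335e-03  4.25431507e-01]
[ 0.5861 -0.384   0.14  ] [ 0.5858 -0.3843  0.093 ]
[ 0.5855 -0.3845  0.088 ]
(array([ 0.5822, -0.3844,  0.1401]), [np.float64(0.0028804947248359546), np.float64(0.003015333678945601), np.float64(0.002364707105207912)])
```

move_arm:
  rows:
    - [3,-0.5,0,0,-0.2]
    - [0,0,-40,0,-0.2]
    - [0,0,-40,0,-0.2]
    - [0,0,-35,0,-0.2]
    - [0,0,-25,0,-0.2]
    - [0,0,-8,0,-0.2]
    - [0,0,0,0,-0.2]
    - [0,0,0,0,0.3]
    - [0,0,0,0,0.6]
    - [0,0,0,0,1]
    - [0,0,0,0,1]
    - [0,0,0,0,1]
  newtons: 40

```text
time: 11.7
tool_pos: [0.5854, -0.3845, 0.1017]
tool_rot: [3.141, -0.0, 0.426]
contact_force: [0.1, 0.1, 0.2]
opening: 0.0197
grip_force: 0.0
```

move_arm:
  rows:
    - [0,0,0,0,1]
    - [0,0,0,0,1]
    - [0,0,0,0,1]
    - [0,0,0,0,1]
    - [0,0,0,0,1]

```text
time: 12.2
tool_pos: [0.5853, -0.3844, 0.1014]
tool_rot: [3.141, -0.0, 0.426]
contact_force: [-0.9, 0.9, 2.4]
opening: 0.0135
grip_force: 40.0
```

move_arm:
  rows:
    - [0,0,10,0,1]
    - [0,0,30,0,1]
    - [0,0,40,0,1]
    - [0,0,40,0,1]
    - [0,0,40,0,1]
    - [-4,40,5,-0.14,1]
    - [-4,48,0,-0.14,1]
    - [-4,48,0,-0.14,1]
    - [-4,48,0,-0.14,1]
    - [-4,48,0,-0.074,1]
    - [-4,48,0,0,1]
    - [-4,48,0,0,1]

```text
time: 13.4
tool_pos: [0.5567, -0.0544, 0.2668]
tool_rot: [-3.142, -0.0, -0.208]
contact_force: [0.6, 0.5, -1.7]
opening: 0.014
grip_force: 40.0
```

move_arm:
  rows:
    - [-3,48,0,0,1]
    - [-3,40,0,0,1]
    - [0,30.6,0,0,1]
    - [0,0,0,0,1]
    - [0,0,0,0,1]
    - [0,0,0,0,1]
    - [0,0,0,0,1]

```text
time: 14.1
tool_pos: [0.5514, 0.0611, 0.2662]
tool_rot: [3.141, 0.0, -0.21]
contact_force: [-0.4, -0.3, -0.7]
opening: 0.014
grip_force: 40.0
```

```bash
python3 - <<'E'
from h import *
s=snap('wrist','w5');snap('side','s5');print(s['tool_pos'],s['tool_rot'])
w=cv2.imread('pics/w5.png');d=cv2.imread('pics/s5.png')
c=lambda im,x,y,w_,h,k:cv2.resize(im[y:y+h,x:x+w_],None,fx=k,fy=k,interpolation=cv2.INTER_CUBIC)
cv2.imwrite('pics/c5.png',np.hstack([c(w,240,100,160,200,3),c(d,280,130,80,150,4)]))
E
```

```text
[0.55141418 0.06106042 0.26624336] [ 3.14128971e+00  5.57568936e-05 -2.09871475e-01]
```

View pics/c5.png

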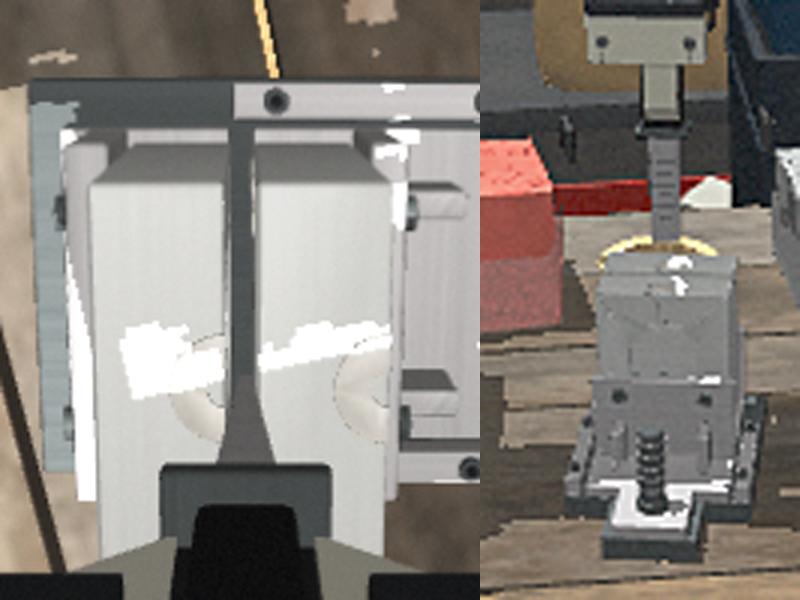

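The crop shows the blade tip at crop (246,375), nearly over the gap (columns 228–258 there), with the gauge vertical and the pin seated. I'll measure the offset.

```bash
python3 - <<'E'
from h import *
s=monitor.observe();p=s['tool_pos'];y=s['tool_rot'][2];Y=np.array([np.sin(y),-np.cos(y)])
g=cv2.cvtColor(cv2.imread('pics/w5.png'),cv2.COLOR_BGR2GRAY)
for r in(170,185,200,210,218,222,224,226,228,232,240,250):print(r,g[r,308:336])
f=lambda c,r,z:((atz('wrist',(c,r),z,s)[:2]-p[:2])@Y)*1000
for r in(160,180,200,215):print(r,[round(f(c,r,.148),2) for c in(316,320,324)])
for r in(224,230,240):print('tip',r,[round(f(c,r,.175),2) for c in(318,322,326)])
E
```

```text
170 [223 222 220 219 220 209 162 101 107  83  77  81  79  80  79  88 145 146
 171 216 228 229 228 228 228 227 227 228]
185 [220 218 219 219 217 205 151 140 165  80  78  76  78  78  80  81  93 146
 168 214 227 227 226 228 226 226 224 226]
200 [216 218 216 217 216 208 169 175 172  83  82  80  82  80  83  80  76 145
 168 210 223 222 222 222 224 222 222 221]
210 [214 216 215 215 215 209 174 201 175  69  83  83  81  83  86  85  92 147
 168 222 221 220 219 219 222 221 220 221]
218 [255 255 255 255 255 255 214 155 174  70  82  80  80  80  78  81  92 158
 248 255 255 255 255 255 255 255 255 255]
222 [255 255 255 255 255 255 200 174 160  77  79  80  79  79  80  80  91 147
 203 255 255 255 255 255 255 255 226 225]
224 [255 255 255 255 255 255 245 136 153  74  79  82  79  80  78  79  94 146
 170 228 226 218 216 215 216 217 215 214]
226 [255 254 255 255 255 255 202 147 149  79  81  85  92  91  91  92  96 146
 168 219 218 217 215 216 215 217 215 215]
228 [255 213 219 211 212 207 168 144 146  76  79  91  92  92  94  90  95 147
 169 219 218 214 214 215 215 215 215 216]
232 [219 201 212 211 211 206 171 139 124  76  91  90  91  91  88  90  88 100
 169 220 216 214 213 215 214 216 214 212]
240 [205 211 217 218 220 221 214 108  90  89  88  89  89  90  91  87  89  90
  88 102 192 212 213 212 211 212 211 210]
250 [206 207 207 209 202  92  87  91  90  91  91  92  91  90  90  91  90  93
  89  90  90  91 108 211 208 209 207 206]
160 [np.float64(-4.37), np.float64(-1.78), np.float64(0.8)]
180 [np.float64(-4.41), np.float64(-1.79), np.float64(0.82)]
200 [np.float64(-4.45), np.float64(-1.8), np.float64(0.84)]
215 [np.float64(-4.48), np.float64(-1.81), np.float64(0.86)]
tip 224 [np.float64(-2.96), np.float64(-0.53), np.float64(1.89)]
tip 230 [np.float64(-2.96), np.float64(-0.53), np.float64(1.9)]
tip 240 [np.float64(-2.98), np.float64(-0.53), np.float64(1.92)]
```

move_arm:
  rows:
    - [0,0.8,-10,0,1]
    - [0,0,-12,0,1]
    - [0,0,-6,0,1]
    - [0,0,-5,0,1]
    - [0,0,0,0,1]
    - [0,0,0,0,1]

```text
time: 14.8
tool_pos: [0.5514, 0.0631, 0.2333]
tool_rot: [3.142, -0.0, -0.208]
contact_force: [-0.8, 0.6, -0.9]
opening: 0.0139
grip_force: 40.0
```

move_arm:
  rows:
    - [0,-1,-4,0,1]
    - [0,0,-4,0,1]
    - [0,0,-4,0,1]
    - [0,0,0,0,1]
    - [0,0,0,0,1]

```text
time: 15.3
tool_pos: [0.5513, 0.062, 0.2211]
tool_rot: [3.141, 0.0, -0.208]
contact_force: [0.6, -0.1, -1.2]
opening: 0.0137
grip_force: 40.0
```

move_arm:
  rows:
    - [0,0,-2,0,1]
    - [0,0,-2,0,1]
    - [0,0,-2,0,1]
    - [0,0,0,0,1]
    - [0,0,0,0,1]

```text
time: 15.8
tool_pos: [0.5513, 0.062, 0.2152]
tool_rot: [3.141, 0.0, -0.208]
contact_force: [-1.0, 0.5, -0.9]
opening: 0.0139
grip_force: 40.0
```

move_arm:
  rows:
    - [0,0,-1.5,0,1]
    - [0,0,-1.5,0,1]
    - [0,0,0,0,1]
    - [0,0,0,0,1]

```text
time: 16.2
tool_pos: [0.5513, 0.062, 0.2122]
tool_rot: [3.141, 0.0, -0.208]
contact_force: [0.0, -0.0, -0.5]
opening: 0.0137
grip_force: 40.0
```

move_arm:
  rows:
    - [0,0,-1.5,0,1]
    - [0,0,-1.5,0,1]
    - [0,0,0,0,1]
    - [0,0,0,0,1]

```text
time: 16.6
tool_pos: [0.5513, 0.0621, 0.2091]
tool_rot: [-3.142, 0.0, -0.208]
contact_force: [0.7, 0.4, -1.9]
opening: 0.0139
grip_force: 40.0
```

move_arm:
  rows:
    - [0,0,-1.5,0,1]
    - [0,0,-1.5,0,1]
    - [0,0,0,0,1]
    - [0,0,0,0,1]

```text
time: 17.0
tool_pos: [0.5512, 0.062, 0.2061]
tool_rot: [3.141, 0.0, -0.208]
contact_force: [-0.2, 0.8, -2.0]
opening: 0.0135
grip_force: 40.0
```

move_arm:
  rows:
    - [0,0,-1.5,0,1]
    - [0,0,-1.5,0,1]
    - [0,0,0,0,1]
    - [0,0,0,0,1]

```text
time: 17.4
tool_pos: [0.5512, 0.062, 0.2031]
tool_rot: [3.141, 0.0, -0.208]
contact_force: [-0.1, 0.8, -1.6]
opening: 0.0139
grip_force: 40.0
```

move_arm:
  rows:
    - [0,0,-1.5,0,1]
    - [0,0,-1.5,0,1]
    - [0,0,0,0,1]
    - [0,0,0,0,1]

```text
time: 17.8
tool_pos: [0.5512, 0.062, 0.2001]
tool_rot: [3.141, 0.0, -0.208]
contact_force: [0.2, -0.2, -1.0]
opening: 0.014
grip_force: 40.0
```

move_arm:
  rows:
    - [0,0,-1,0,1]
    - [0,0,-1,0,1]
    - [0,0,-1,0,1]
    - [0,0,0,0,1]
    - [0,0,0,0,1]

```text
time: 18.3
tool_pos: [0.5513, 0.0619, 0.1971]
tool_rot: [3.141, -0.0, -0.208]
contact_force: [-0.0, -1.0, -0.8]
opening: 0.0135
grip_force: 40.0
```

move_arm:
  rows:
    - [0,0,-1,0,1]
    - [0,0,-1,0,1]
    - [0,0,-1,0,1]
    - [0,0,0,0,1]
    - [0,0,0,0,1]

```text
time: 18.8
tool_pos: [0.5513, 0.0618, 0.1942]
tool_rot: [3.141, 0.0, -0.208]
contact_force: [-1.5, -3.8, 0.6]
opening: 0.0138
grip_force: 40.0
```

move_arm:
  rows:
    - [-0.1,-0.6,0,0,1]
    - [0,0,0,0,1]
    - [0,0,-0.7,0,1]
    - [0,0,0,0,1]
    - [0,0,0,0,1]

```text
time: 19.3
tool_pos: [0.5512, 0.0616, 0.1935]
tool_rot: [-3.141, 0.0, -0.208]
contact_force: [0.3, -1.4, -0.2]
opening: 0.0139
grip_force: 40.0
```

move_arm:
  rows:
    - [-0.1,-0.3,-1,0,1]
    - [0,0,-1,0,1]
    - [0,0,0,0,1]
    - [0,0,0,0,1]

```text
time: 19.7
tool_pos: [0.5511, 0.0614, 0.1914]
tool_rot: [-3.141, 0.0, -0.208]
contact_force: [0.4, 1.1, -0.5]
opening: 0.0138
grip_force: 40.0
```

move_arm:
  rows:
    - [0,0,-1,0,1]
    - [0,0,-1,0,1]
    - [0,0,0,0,1]
    - [0,0,0,0,1]

```text
time: 20.1
tool_pos: [0.5513, 0.0613, 0.1897]
tool_rot: [-3.141, -0.0, -0.208]
contact_force: [1.0, 1.5, 1.5]
opening: 0.0136
grip_force: 40.0
```

move_arm:
  rows:
    - [0,0,-1,0,1]
    - [0,0,0,0,1]
    - [0,0,0,0,1]

```text
time: 20.4
tool_pos: [0.5513, 0.0612, 0.1887]
tool_rot: [-3.141, -0.001, -0.208]
contact_force: [1.0, 2.9, 2.6]
opening: 0.0138
grip_force: 40.0
```

move_arm:
  rows:
    - [0,0.3,-0.5,0,1]
    - [0,0,-0.5,0,1]
    - [0,0,0,0,1]
    - [0,0,0,0,1]

```text
time: 20.8
tool_pos: [0.5513, 0.0613, 0.1879]
tool_rot: [3.141, -0.001, -0.208]
contact_force: [-0.9, 1.8, 5.4]
opening: 0.0139
grip_force: 40.0
```

move_arm:
  rows:
    - [0,0.2,-0.5,0,1]
    - [0,0,-0.3,0,1]
    - [0,0,0,0,1]
    - [0,0,0,0,1]
    - [0,0,0,0,1]

```text
time: 21.3
tool_pos: [0.5514, 0.0613, 0.1875]
tool_rot: [3.141, -0.001, -0.208]
contact_force: [0.2, 0.8, 6.8]
opening: 0.0139
grip_force: 40.0
```

move_arm:
  rows:
    - [0,0.1,-0.5,0,1]
    - [0,0,-0.4,0,1]
    - [0,0,0,0,1]
    - [0,0,0,0,1]
    - [0,0,0,0,1]

```text
time: 21.8
tool_pos: [0.5514, 0.0612, 0.1868]
tool_rot: [3.141, -0.002, -0.208]
contact_force: [-0.2, 0.6, 9.1]
opening: 0.0139
grip_force: 40.0
```

move_arm:
  rows:
    - [0,0.1,-0.4,0,1]
    - [0,0,0,0,1]
    - [0,0,0,0,1]
    - [0,0,0,0,1]
    - [0,0,0,0,1]
    - [0,0,0,0,1]

```text
time: 22.4
tool_pos: [0.5515, 0.0612, 0.1866]
tool_rot: [3.141, -0.002, -0.208]
contact_force: [-1.2, -0.1, 9.4]
opening: 0.014
grip_force: 40.0
```

```bash
python3 - <<'E'
from h import *
s=snap('wrist','w6');snap('side','s6');print(s['tool_pos'])
for i in range(4): vision.read_camera('top');print(monitor.observe()['contact_force'],monitor.observe()['torque'])
w=cv2.imread('pics/w6.png');d=cv2.imread('pics/s6.png')
c=lambda im,x,y,w_,h,k:cv2.resize(im[y:y+h,x:x+w_],None,fx=k,fy=k,interpolation=cv2.INTER_CUBIC)
cv2.imwrite('pics/c6.png',np.hstack([c(w,240,100,160,200,3),c(d,280,130,80,150,4)]))
E
```

```text
[0.55147453 0.06124669 0.18656421]
[-1.08415473 -0.48135663  9.72164959] [ 0.04064198  0.42314056 -0.0089034 ]
[-1.07873741  0.52208097  9.58750294] [-0.00125184  0.39156224  0.00784972]
[-1.09207103  0.96014285  9.30618933] [-0.0360522   0.35883184 -0.01407733]
[-0.54806105 -0.18934812  8.91335283] [ 0.01370694  0.4384819  -0.02314381]
```

View pics/c6.png

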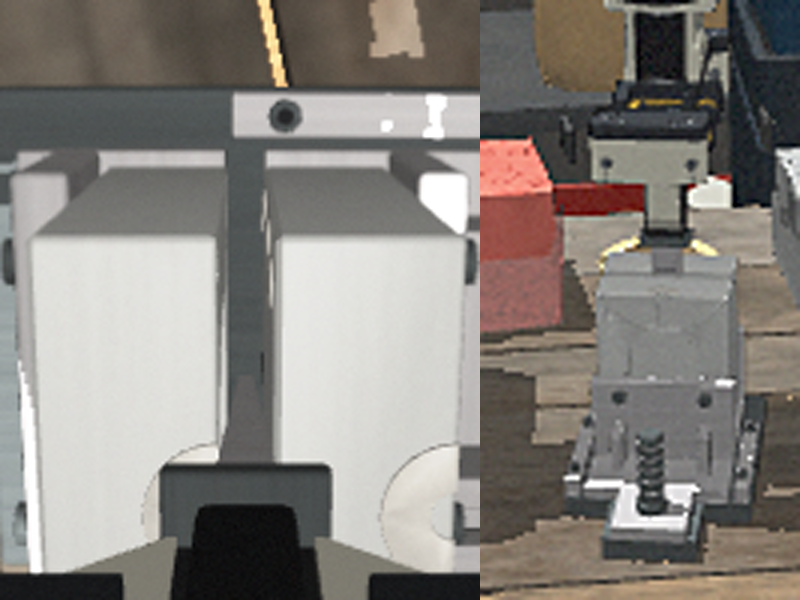

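The blade is in the gap and centred, with side force near 0 and the push at about 9.3 N. The pin is still seated. One small nudge, then hand in.

move_arm:
  rows:
    - [0,0,-0.3,0,1]
    - [0,0,0,0,1]
    - [0,0,0,0,1]
    - [0,0,0,0,1]
    - [0,0,0,0,1]
    - [0,0,0,0,1]

```text
time: 23.3
tool_pos: [0.5515, 0.0612, 0.1864]
tool_rot: [3.141, -0.002, -0.208]
contact_force: [-1.4, 0.1, 10.7]
opening: 0.0137
grip_force: 40.0
```

```bash
python3 - <<'E'
from cell import workorder
print(workorder.hand_in())
E
```

```text
the job is handed in; nothing more can be done
None
```

I handed the job in at 23 s: the locking pin is seated down to its grip and released, and the taper gauge is still gripped in the gap, pressed at about 10.7 N with side force along the gap near zero; the blade sits about 55 mm deep by my estimate, deeper than I expected from the gap I measured but within the 18–65 mm range.

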